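# Load the cell into the spring holder

## Task

Put the larger of the two loose battery cells into the grey battery holder: press its flat end against the spring contact, lower it past the retaining lip at the other end, and let go, so that it lies fully down in the trough with its button caught under the lip and the spring holding it there. Leave the smaller cell where it is.

Things in the scene. Friction and masses are not known exactly. Their poses are not given: they have to be found in the camera images.
- large_cell: Larger of two alike battery cells, lying: metal cylinder, black band near the button end, 33 mm diameter, 60 mm long overall, 0.13 kg. Origin: mid-length on the axis (16.5 mm up on the table). y axis = cell axis, at the start within 30 deg of world +y: flat end at y = +30 mm, body ends at y = -22, a button 12 mm across reaches y = -30. It can roll: x, z lie anywhere round y.
- large_cell_button (a point): Centre of the tip of the large cell's button.
- small_cell: The smaller cell, a bystander of the same look, 26 mm in diameter, 48 mm long, lying on the table; it can roll. Origin at mid-length on its axis; button towards its -y.
- cell_holder: Grey plastic battery holder screwed down, long along its y, turned up to 20 degrees. Origin on its underside (table height) below a seated cell's middle. Open trough y = -22 to +22 mm, 30 mm wide: narrower than the cell, so fingers gripping the cell's sides pass beside it. Lip at the -y end, spring at the +y end. Base flanges at both ends are 60 mm wide, 6 mm high.
- holder_seat (a point): Where the seated large cell's centre lies: holder's y = 0, 26 mm above the table; the cell's axis lies along the holder's y, flat end towards +y against the spring, button towards -y with its tip at the end wall (inner face y = -30 mm) and under the lip.
- holder_lip (a point): Middle of the retaining lip's inner top edge: holder's y = -25 mm, 38 mm up. The lip, 34 mm wide, 4 mm thick (underside 34 mm up), juts 5 mm inwards from the end wall; the seated button's top is 32 mm up. While the cell's body is above the lip its axis must be over 55 mm up; the spring plate can be pressed from there, e.g. with the axis 60 mm up.
- spring_contact (a joint): Travel (m) of the steel plate on the coil spring: 0 relaxed (front face at holder's y = +26 mm), up to 0.024 towards +y; 0.004 with a seated cell. Plate 30 mm wide, 10 to 70 mm up; block behind it 70 mm high from y = +54. 2 N plus 0.3 N per mm. Relaxed gap to the lip is 51 mm: a level cell passes only with the plate back over 9 mm (its centre at y = +5 to +20 mm).
Mind the look-alikes: they are no part of the job. Several things have the shape of the cell_holder; the one meant has the colours described above.

How it is judged:
On the way:
1. the large cell, over the holder, pushes the spring contact back by more than 7 mm (value of joint spring_contact above 0.007 m and distance between large_cell and holder_seat below 0.06 m), for 0.05 s.
At the end, for the whole second after the job is handed in: The large cell rests in the trough, its centre within 6 mm of holder_seat and its axis within 10 degrees of the holder's, the button's tip under the lip (beyond y = -26 mm and lower than 33 mm in the holder's frame), the spring contact still pushed back more than 1 mm, the cell released and at rest (distance between large_cell and holder_seat below 0.006 m and angle between the y axis of large_cell and the y axis of cell_holder, either way round below 0.17 rad and y of large_cell_button in the frame of cell_holder below -0.026 m and z of large_cell_button in the frame of cell_holder below 0.033 m and value of joint spring_contact above 0.001 m and linear speed of large_cell below 0.02 m/s); the robot touches nothing.
It fails at once if the small cell is moved by more than 30 mm (distance of small_cell from where it was at the start of the episode above 0.03 m).
It also fails if it takes over 37 s, if anything falls off the work surface, if the arm or the gripper's body presses on something with over 40 N, if the wrist force passes 120 N, or if a joint passes its speed limit or range.

## Robot

A 7-joint arm with a two-finger parallel gripper is mounted at the origin on a cart in front of the work surface, level with it; the furniture and walls round the work are solid. World frame = base frame: x ahead of the robot, y to its left, z up, the work surface at z = 0. Lengths are in m, angles in rad, forces in N, time in s.
With the tool pointing down it reaches from about 0.4 to 0.85 m from the base axis. Payload 4.5 kg.
Tool frame: the origin (TCP) lies at the centre of the arm's flange, where the gripper is bolted on; the fingertips stand 166 mm ahead of it and the grasp point (between the pads) lies 147 mm ahead of it (r.grip_depth is the distance from the TCP to the grasp point, in m); z points along the fingers, y is the line along which they close (so a half turn about z gives the same grasp; the last joint's range is limited). The gripper opens to 88 mm and grips with 3 to 60 N. Pads are 18 mm wide; open, the fingers measure 123 mm over their backs; the gripper's body (75 mm by 187 mm) begins 45 mm behind the grasp point.
Start: joints at [-1.281, 0.689, -0.195, 1.565, 0.157, 0.902, -0.215], TCP at [0.158, 0.605, 0.405] pointing down, gripper open.
Joint ranges: [-3.01, 3.01], [-0.46, 2.08], [-1.47, 1.51], [0.13, 2.56], [-1, 4.14], [0.04, 2.09], [-2.66, 2.66]. Speed limits (rad/s): [2.57, 2.57, 3.14, 3.14, 3.14, 3.14, 3.14].

## Interface

Orientations are given as a unit quaternion [x, y, z, w].
In Python, from plant import status, cams, r, finder gives the robot as it stands.
- The arm moves only by the tool play_rows, never from a script. Its argument "rows" is a list of rows, each a list of 7 numbers: the opening in per cent of the stroke, from 0 (shut) to 100 (fully open), then the shift along the tool's x, y, z in m, then the turn, a rotation vector about the tool's x, y, z in degrees. A call has 1 to 8 rows; each row shifts and turns the commanded pose from where the row before left it, along the tool's axes as they then stand; what a row does not reach is not made up. A row lasts 1/8 s, in which the tool goes at most 62.5 mm and 10.7 degrees, less where a joint would pass 70% of its speed; a pose out of reach is approached as far as the arm can. A call with a gripper value outside its range is refused whole. The fingers move at their own pace and stop on an object; "grip_force" is the grip in N (left out, the last holds). Time passes only in rows, so rows that do not move let the fingers close. It gives the time, the measured TCP pose, the force, the opening and the grip force at its end, in the units of the state.
- status.get_state(): the state, without advancing time (a new reading comes with each control period).
- cams.snapshot(name): name is "scene" or "top" or "wrist"; returns the picture (480x640x3 uint8, red, green, blue); there is no depth.
- cams.camera_params(name): a dict with "vfov" (degrees; the focal length in pixels is half the picture's height over the tangent of half this angle, whatever the lens; pixels are square), "cx", "cy" (the principal point, pixels), "R" (3x3) and "t" (3): a world point X has camera coordinates R X + t; the wrist camera has in their place "tool_from_camera" (4x4, takes a point from camera to tool coordinates, whose origin is the TCP and whose axes are the flange's). Camera axes: x right, y down, z forward; pixel columns grow to the right and rows downward; lengths in m; the calibration is good to about 2 mm. A picture is of the moment at which its call begins: read the wrist's pose just before it. camera_params takes no time and is no camera call.
- r.finish_job(): hands the job in; it is judged then, once.
Trained networks look in the newest picture that a camera, given by its name, has taken for a name from the list of things; names that differ only in an ending like _2 or _b are one class to them, and where a whole thing is asked for, a point or a joint stands for the part that bears it (a point fixed in the world has none). Each returns a list of dicts, best first, with "score" (0 to 1); they miss things now and then, are a little off and sometimes report something else, mostly with a low value. They report only what shows in the picture. A call takes as long as a camera call. They do not tell look-alikes from the thing itself.
- finder.spot_in(camera, label): "at" ([x, y, z] in m, in the coordinates of the camera as it stood for that picture, good to about 4 mm: the middle of the surface that is visible of it).
- finder.regions_of(camera, label): "mask" (480x640 bool, what is visible of it).
The state is a dict: "clock": time; "q": joint angles; "qd": joint speeds; "joint_torque": joint torques, N m; "tool_pos": TCP position; "eef_rot": TCP orientation; "contact_force": force on the tool from outside, world axes, zero at the start; "moment": the same for the moment, N m; "opening": opening from 0.0 (shut) to 1.0 (fully open); "finger_force": force on a finger pad.
Only numpy, scipy, OpenCV 4.12 (cv2) and the standard library are available. Lean on these libraries where they do the work, as an engineer would, in place of code of your own. Each camera call takes 0.05 s, during which the arm holds its last target. There are 200 camera calls.

## Working session

There is one attempt and no reset: what is moved stays moved. The work goes in short steps, Python scripts to look and compute and a tool call to move; the robot and the scene stay as the last step left them, time stands still between calls to the robot, and variables do not carry over. Pictures are saved under pics/ and viewed, at most 11 in all, crops included, and the job is handed in when it is done.

Besides the shell and the picture viewer there is one more tool, called as name([rows], argument=value, ...), one row to a line, values as JSON. play_rows: Moves the arm, as the interface text tells. Its arguments: {"type":"object","properties":{"rows":{"type":"array","items":{"type":"array","items":{"type":"number"}}},"grip_force":{"type":"number"}},"required":["rows"]}

```bash
mkdir -p pics; cat > h.py <<'E'
import numpy as np, cv2
from plant import status, cams, r, finder
from scipy.spatial.transform import Rotation as Ro
def save(im,n): cv2.imwrite('pics/'+n,np.ascontiguousarray(im[:,:,::-1]))
def cam(name):
    p=cams.camera_params(name); f=240/np.tan(np.radians(p['vfov'])/2)
    if 'R' in p: R=np.array(p['R']);t=np.array(p['t'])
    else:
        s=status.get_state(); T=np.eye(4);T[:3,:3]=Ro.from_quat(s['eef_rot']).as_matrix();T[:3,3]=s['tool_pos']
        M=np.linalg.inv(T@np.array(p['tool_from_camera']));R=M[:3,:3];t=M[:3,3]
    return f,p['cx'],p['cy'],R,t
def proj(c,X):
    f,cx,cy,R,t=c; q=np.atleast_2d(X)@R.T+t; return np.c_[cx+f*q[:,0]/q[:,2],cy+f*q[:,1]/q[:,2]]
def world(c,q): return c[3].T@(np.array(q)-c[4])
def ray(c,u,v,z):
    f,cx,cy,R,t=c; o=-R.T@t; d=R.T@np.array([(u-cx)/f,(v-cy)/f,1]); return o+d*(z-o[2])/d[2]
E
python3 - <<'E'
from h import *
s=status.get_state(); print(s['clock'],s['tool_pos'],s['eef_rot'])
for n in ['top','scene']:
    im=cams.snapshot(n); save(im,n+'0.png'); c=cam(n); print(n,cams.camera_params(n))
    for l in ['large_cell','small_cell','cell_holder']:
        for d in finder.spot_in(n,l): 
            X=world(c,d['at']); print(n,l,round(d['score'],2),X.round(3),proj(c,X).round(0))
E
```

```text
0.0 [0.15808353 0.60433076 0.40391613] [ 1.27484320e-01  9.91840162e-01 -9.16497380e-04 -3.98874461e-05]
top {'vfov': 50.20717310381025, 'cx': 324.57314807293255, 'cy': 247.26846023320707, 'R': array([[-0.02040551, -0.99958418, -0.02037352],
       [-0.98019917,  0.02401591, -0.19655232],
       [ 0.19695988,  0.01595935, -0.98028165]]), 't': array([-0.14982362,  0.43497214,  0.98794095])}
top large_cell 0.93 [0.599 0.01  0.031] [[242. 172.]]
top small_cell 0.71 [0.452 0.173 0.023] [[164. 243.]]
top cell_holder 0.88 [ 0.412 -0.486  0.018] [[485. 255.]]
top cell_holder 0.88 [ 0.237 -0.4    0.013] [[448. 344.]]
top cell_holder 0.84 [ 0.517 -0.314  0.011] [[398. 208.]]
scene {'vfov': 57.21068953221819, 'cx': 321.1816487142927, 'cy': 238.6327516413041, 'R': array([[-0.82748078, -0.56126086,  0.01618047],
       [-0.29750907,  0.4138215 , -0.86037208],
       [ 0.47619734, -0.7167552 , -0.50940953]]), 't': array([0.26684402, 0.25312009, 0.75913557])}
scene large_cell 0.84 [0.595 0.021 0.026] [[218. 266.]]
scene small_cell 0.86 [0.446 0.183 0.02 ] [[212. 333.]]
scene cell_holder 0.97 [ 0.233 -0.364  0.028] [[431. 242.]]
scene cell_holder 0.92 [ 0.409 -0.459  0.024] [[386. 211.]]
scene cell_holder 0.56 [ 0.513 -0.283  0.025] [[322. 225.]]
```

View pics/top0.png

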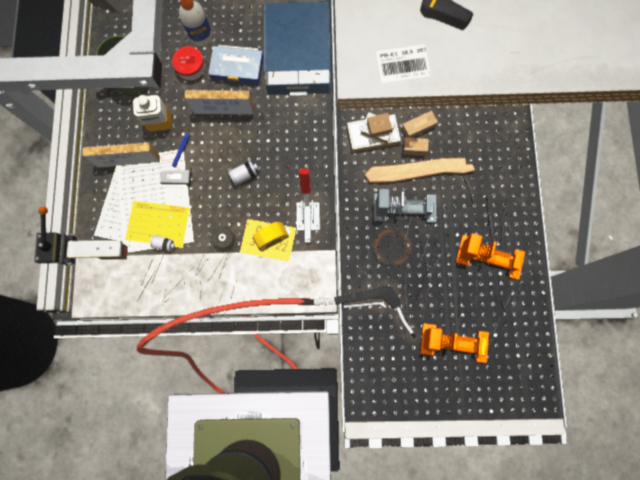

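View pics/scene0.png

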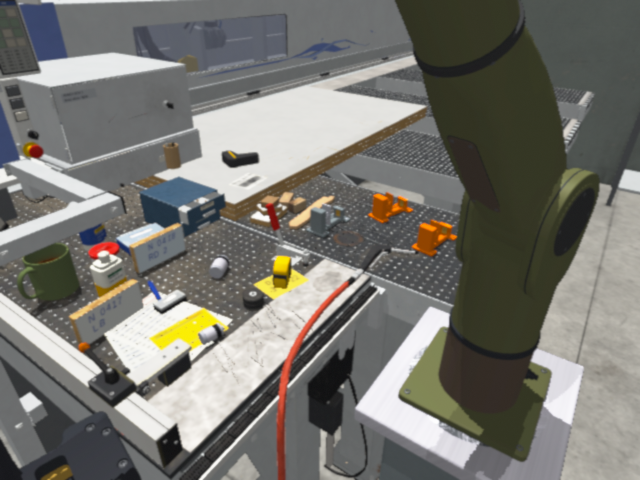

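The top picture shows:
- **Large cell:** (242,172), metal with a black band.
- **Small cell:** (162,243), beside the clamp.
- **Holders:** a grey one at (403,206), and orange ones at (490,256) and (455,343).

What could be taken for the cell: (242,172), (162,243), and the black ring at (224,240). What could be taken for the holder: the grey (403,206) and the two orange ones. By size I choose (242,172), and by colour the grey holder at (403,206). I'll check both in a close crop.

```bash
python3 - <<'E'
from h import *
im=cams.snapshot('top');c=cam('top')
a=cv2.resize(im[140:200,200:280],(400,300),interpolation=cv2.INTER_CUBIC);b=cv2.resize(im[175:235,365:445],(400,300),interpolation=cv2.INTER_CUBIC)
save(np.hstack([a,b]),'crop.png')
for l,z in [('large_cell',.0165),('small_cell',.013),('cell_holder',.02)]:
    for d in finder.regions_of('top',l):
        v,u=np.nonzero(d['mask']); P=np.array([ray(c,x,y,z)[:2] for x,y in zip(u,v)]); m=P.mean(0); w,V=np.linalg.eigh(np.cov(P.T)); ax=V[:,1]; k=(P-m)@V
        print(l,round(d['score'],2),u.mean().round(),v.mean().round(),m.round(3),'axis',np.degrees(np.arctan2(ax[1],ax[0])).round(1),np.ptp(k,axis=0).round(3))
print(cams.camera_params('wrist'))
E
```

```text
large_cell 0.84 243.0 173.0 [0.602 0.011] axis 116.8 [0.036 0.06 ]
small_cell 0.87 162.0 243.0 [0.454 0.18 ] axis 75.4 [0.027 0.053]
small_cell 0.22 403.0 206.0 [ 0.521 -0.325] axis 84.1 [0.071 0.132]
cell_holder 0.84 453.0 343.0 [ 0.238 -0.408] axis 80.0 [0.061 0.13 ]
cell_holder 0.81 488.0 255.0 [ 0.412 -0.491] axis 69.2 [0.07  0.133]
cell_holder 0.65 403.0 206.0 [ 0.518 -0.325] axis 84.8 [0.071 0.129]
{'vfov': 63.068677386094, 'cx': 317.28993065462055, 'cy': 245.98748572639926, 'tool_from_camera': array([[ 8.34372715e-04, -9.61600649e-01, -2.74451261e-01,
         7.01050325e-02],
       [ 9.99999557e-01,  6.82707577e-04,  6.48130727e-04,
        -4.28783590e-04],
       [-4.35872973e-04, -2.74451681e-01,  9.61600793e-01,
         2.15814889e-02],
       [ 0.00000000e+00,  0.00000000e+00,  0.00000000e+00,
         1.00000000e+00]])}
```

View pics/crop.png

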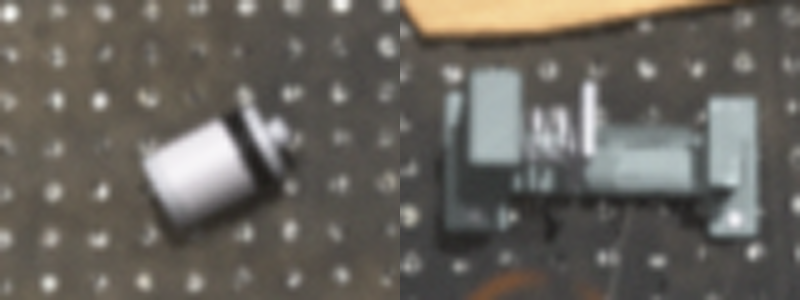

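The crop confirms it. The left half shows the metal cell with its black band, button to the right (world -y). The right half shows the grey holder, with its block, spring and plate on the left (+y) and its lip on the right. Next I move over the cell.

play_rows([
  [100,-0.048,-0.038,0,0,0,0],
  [100,-0.048,-0.038,0,0,0,0],
  [100,-0.048,-0.038,0,0,0,0],
  [100,-0.048,-0.038,0,0,0,0],
  [100,-0.048,-0.038,0,0,0,0],
  [100,-0.048,-0.038,0,0,0,0],
  [100,-0.048,-0.038,0,0,0,0],
  [100,-0.048,-0.038,0,0,0,0],
], grip_force=40)

```text
clock: 1.6
tool_pos: [0.4538, 0.2118, 0.405]
eef_rot: [0.127, 0.992, 0.0, 0.0]
contact_force: [0.4, 0.8, 0.5]
opening: 1.0
finger_force: 0.0
```

```bash
cat >> h.py <<'E'
def go(xy,z,ang):  # remaining move: world target xy, z, heading of tool y (deg)
    s=status.get_state();R=Ro.from_quat(s['eef_rot']).as_matrix()
    d=np.array([xy[0],xy[1],z])-s['tool_pos']
    th=np.radians(ang); y=np.array([np.cos(th),np.sin(th),0]);zz=np.array([0,0,-1.]);x=np.cross(y,zz)
    rv=Ro.from_matrix(R.T@np.c_[x,y,zz]).as_rotvec(degrees=True)
    print('clock',round(s['clock'],2),'pos',np.round(s['tool_pos'],4),'tool shift',(R.T@d).round(4),'turn',rv.round(2),'F',np.round(s['contact_force'],1),'open',round(s['opening'],3),'q',np.round(s['q'],2))
E
python3 -c "
from h import *
go((.602,.011),.32,26.8)"
```

```text
clock 1.6 pos [0.4538 0.2118 0.405 ] tool shift [-0.1941 -0.1569  0.085 ] turn [6.000e-02 2.000e-02 4.855e+01] F [0.4 0.8 0.5] open 1.0 q [-0.36  0.53 -0.26  1.93  0.2   0.7   0.57]
```

play_rows([
  [100,-0.048,-0.039,0,0,0,0],
  [100,-0.048,-0.039,0,0,0,0],
  [100,-0.048,-0.039,0,0,0,0],
  [100,-0.048,-0.039,0,0,0,0],
  [100,0,0,0.021,0,0,10],
  [100,0,0,0.021,0,0,10],
  [100,0,0,0.021,0,0,10],
  [100,0,0,0.021,0,0,10],
])

```text
clock: 2.6
tool_pos: [0.5991, 0.0139, 0.3201]
eef_rot: [0.462, 0.887, 0.0, 0.0]
contact_force: [-0.5, 0.3, 0.0]
opening: 1.004
finger_force: 0.0
```

play_rows([
  [100,0,0,0,0,0,8.5],
  [100,0,0,0,0,0,0],
])

```text
clock: 2.85
tool_pos: [0.5991, 0.0142, 0.3206]
eef_rot: [0.523, 0.852, -0.0, 0.0]
contact_force: [0.4, 0.3, 0.6]
opening: 0.998
finger_force: 0.0
```

```bash
python3 - <<'E'
from h import *
go((.602,.011),.32,26.8)
c=cam('wrist');im=cams.snapshot('wrist')
for d in finder.spot_in('wrist','large_cell'): print(d['score'],world(c,d['at']).round(4))
for d in finder.regions_of('wrist','large_cell'):
    m=d['mask'];v,u=np.nonzero(m);rect=cv2.minAreaRect(np.c_[u,v].astype(np.float32))
    P=np.array([ray(c,x,y,.0165)[:2] for x,y in zip(u,v)]);mm=P.mean(0);w,V=np.linalg.eigh(np.cov(P.T));ax=V[:,1]*np.sign(V[1,1]);k=(P-mm)@ax
    print(d['score'],mm.round(4),np.degrees(np.arctan2(ax[1],ax[0])),k.min(),k.max(),rect)
    cs,_=cv2.findContours(m.astype(np.uint8),0,1);im=im.copy();cv2.drawContours(im,cs,-1,(255,0,0),1)
save(im,'w1.png')
E
```

```text
clock 2.85 pos [0.5991 0.0142 0.3206] tool shift [-0.0042  0.0011  0.0006] turn [-0.01  0.02  0.15] F [0.4 0.3 0.6] open 0.998 q [-0.09  0.76 -0.02  1.73  0.02  0.65  0.35]
0.55 [0.6014 0.0127 0.0251]
0.92 [0.6051 0.0113] 116.23098285216346 -0.03425170143064047 0.029443124506575973 ((323.0, 241.0), (82.0, 46.0), 90.0)
```

View pics/w1.png

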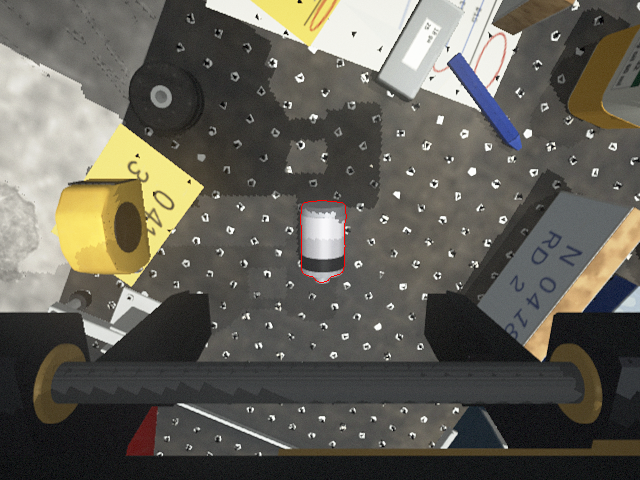

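```bash
cat >> h.py <<'E'
from scipy.optimize import minimize
def sil(c,x,y,ang,z=.0165):
    a=np.radians(ang);A=np.array([np.cos(a),np.sin(a),0]);S=np.array([A[1],-A[0],0]);t=np.linspace(0,6.283,40)
    im=np.zeros((480*4,640*4),np.uint8)
    for rad,l0,l1 in [(.0165,-.022,.030),(.006,-.030,-.022)]:
        ring=rad*(np.cos(t)[:,None]*S+np.sin(t)[:,None]*np.array([0,0,1]))+np.array([x,y,z])
        h=cv2.convexHull((proj(c,np.r_[ring+A*l0,ring+A*l1])*4).astype(np.float32)); cv2.fillConvexPoly(im,h.astype(np.int32),255)
    return cv2.resize(im,(640,480),interpolation=cv2.INTER_AREA)/255.
def fit(c,m,p0,z=.0165):
    f=lambda p:np.abs(sil(c,p0[0]+p[0]/1e3,p0[1]+p[1]/1e3,p0[2]+p[2],z)-m).sum()/m.sum()
    o=minimize(f,[0,0,0],method='Nelder-Mead',options=dict(initial_simplex=[[0,0,0],[6,0,0],[0,6,0],[0,0,6]]))
    return p0+np.array([.001,.001,1])*o.x,o.fun
E
python3 - <<'E'
from h import *
for n in ['wrist','top']:
    c=cam(n);cams.snapshot(n)
    for d in finder.regions_of(n,'large_cell')[:1]:
        p,e=fit(c,d['mask'],np.array([.602,.011,116.5]));print(n,p.round(4),e)
        if n=='wrist': go(p[:2],.19,p[2]-90)
E
```

```text
wrist [6.067000e-01 8.200000e-03 1.164249e+02] 0.03087072603565584
clock 3.1 pos [0.5991 0.0138 0.321 ] tool shift [-0.0084  0.0041  0.131 ] turn [ 0.04 -0.    0.49] F [-0.3 -0.  -0.6] open 1.002 q [-0.09  0.76 -0.02  1.73  0.02  0.65  0.35]
top [5.961000e-01 6.000000e-03 1.201874e+02] 4.440998217468805
```

play_rows([
  [100,-0.008,0.004,0.04,0,0,0.5],
  [100,0,0,0.04,0,0,0],
  [100,0,0,0.04,0,0,0],
  [100,0,0,0.021,0,0,0],
  [100,0,0,0.01,0,0,0],
  [100,0,0,0,0,0,0],
  [35,0,0,0,0,0,0],
  [35,0,0,0,0,0,0],
], grip_force=40)

```text
clock: 4.2
tool_pos: [0.6067, 0.0086, 0.1708]
eef_rot: [0.527, 0.85, 0.001, 0.001]
contact_force: [-0.1, -1.0, -0.0]
opening: 0.797
finger_force: 0.0
```

play_rows([
  [20,0,0,0,0,0,0],
  [20,0,0,0,0,0,0],
  [20,0,0,0,0,0,0],
])

```text
clock: 4.58
tool_pos: [0.6062, 0.0086, 0.1698]
eef_rot: [0.527, 0.85, 0.0, -0.0]
contact_force: [-0.1, 0.5, -0.3]
opening: 0.457
finger_force: 0.0
```

play_rows([
  [20,0,0,0,0,0,0],
  [20,0,0,0,0,0,0],
  [20,0,0,0,0,0,0],
])

```text
clock: 4.95
tool_pos: [0.6062, 0.0086, 0.1697]
eef_rot: [0.527, 0.85, -0.0, -0.0]
contact_force: [0.2, 1.5, 1.3]
opening: 0.365
finger_force: 40.0
```

play_rows([
  [20,0,0,-0.03,0,0,0],
  [20,0,0,-0.06,0,0,0],
  [20,0,0,-0.06,0,0,0],
  [20,-0.041,-0.034,-0.01,0,0,0],
  [20,-0.041,-0.034,0,0,0,0],
  [20,-0.041,-0.034,0,0,0,0],
  [20,-0.041,-0.034,0,0,0,0],
  [20,-0.041,-0.034,0,0,0,0],
])

```text
clock: 5.95
tool_pos: [0.5441, -0.2521, 0.3295]
eef_rot: [0.527, 0.85, -0.0, -0.0]
contact_force: [1.7, 0.2, -1.1]
opening: 0.363
finger_force: 40.0
```

play_rows([
  [20,-0.041,-0.034,0,0,0,0],
  [20,-0.041,-0.034,0,0,0,0],
  [20,0,0,0,0,0,10],
  [20,0,0,0,0,0,10],
  [20,0,0,0,0,0,10],
  [20,0,0,0,0,0,0],
])

```text
clock: 6.7
tool_pos: [0.5202, -0.3539, 0.3293]
eef_rot: [0.729, 0.685, -0.0, -0.0]
contact_force: [-0.7, -0.1, -1.2]
opening: 0.365
finger_force: 40.0
```

```bash
python3 - <<'E'
from h import *
go((.518,-.355),.33,-5)
c=cam('wrist');im=cams.snapshot('wrist').copy();save(im,'w2raw.png')
for l in ['cell_holder','large_cell']:
  for d in finder.spot_in('wrist',l): print(l,d['score'],world(c,d['at']).round(4))
  for d in finder.regions_of('wrist',l):
    m=d['mask'].astype(np.uint8);np.save('m_'+l+'.npy',m);print(l,d['score'],m.sum());cs,_=cv2.findContours(m,0,1);cv2.drawContours(im,cs,-1,(255,0,0),1)
save(im,'w2.png')
E
```

```text
clock 6.7 pos [ 0.5202 -0.3539  0.3293] tool shift [-0.0012 -0.0021 -0.0007] turn [-0.06  0.    1.46] F [-0.7 -0.1 -1.2] open 0.365 q [ 0.49  0.78  0.05  1.63 -0.06  0.73  0.51]
cell_holder 0.79 [ 0.2568 -0.3949  0.0031]
cell_holder 0.49 [ 0.4241 -0.4406  0.0005]
cell_holder 0.75 6573
cell_holder 0.71 2056
cell_holder 0.63 68
large_cell 0.8 [ 0.5196 -0.3369  0.186 ]
large_cell 0.6 10475
```

View pics/w2.png

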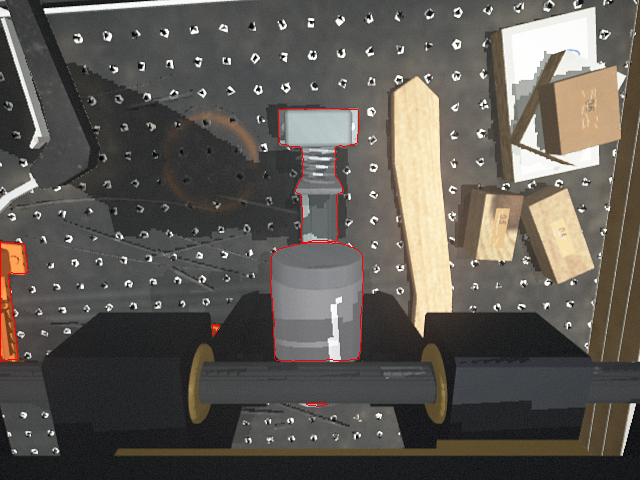

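The picture shows the held cell at (317,300), with its flat end towards the holder. The grey holder has its block at (320,127), plate at row 190 and trough at (320,215). The lip is hidden behind the cell, so I back up 60 mm to see all of the holder.

play_rows([
  [20,-0.03,0,0,0,0,0.5],
  [20,-0.028,0,0,0,0,0.5],
  [20,0,0,0,0,0,0],
  [20,0,0,0,0,0,0],
])

```text
clock: 7.45
tool_pos: [0.5165, -0.4111, 0.3294]
eef_rot: [0.735, 0.678, 0.001, -0.001]
contact_force: [0.0, 1.1, -1.2]
opening: 0.361
finger_force: 40.0
```

```bash
python3 - <<'E'
from h import *
go((.518,-.355),.33,-5)
im=cams.snapshot('wrist').copy();save(im,'w3raw.png')
save(cv2.resize(im[10:270,230:410],(416,600),interpolation=cv2.INTER_CUBIC),'w3.png')
E
```

```text
clock 7.45 pos [ 0.5165 -0.4111  0.3294] tool shift [ 0.056  -0.003  -0.0005] turn [-0.01 -0.1   0.42] F [ 0.   1.1 -1.2] open 0.361 q [ 0.58  0.82  0.05  1.53 -0.05  0.8   0.57]
```

View pics/w3.png

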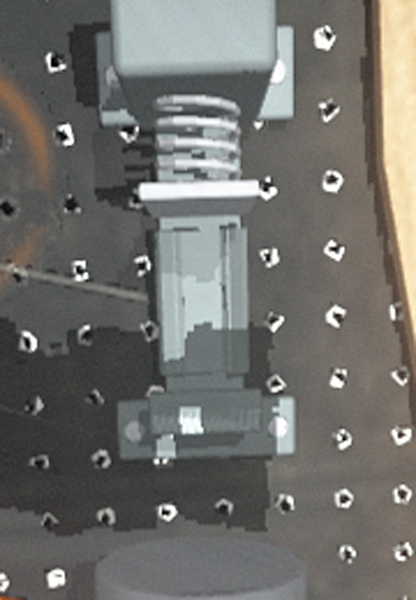

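```bash
cat > hf.py <<'E'
from h import *
from scipy.optimize import least_squares
c=cam('wrist')
def hol(p,L): 
    a=np.radians(p[2]);A=np.array([np.cos(a),np.sin(a)]);S=np.array([A[1],-A[0]]);L=np.atleast_2d(L)
    return np.c_[np.array(p[:2])+L[:,:1]*S+L[:,1:2]*A,L[:,2]]
cr=lambda x,y:(230+x/2.311,10+y/2.308)
# (X,Y,Z local),(crop px), use u, use v
F=[((-.015,.026,.07),(139,199),1,1),((.015,.026,.07),(258,199),1,1),((-.03,-.035,.006),(118,430),1,0),((.03,-.035,.006),(295,425),1,0),((-.03,.06,.006),(100,110),1,0),((.03,.06,.006),(294,100),1,0),((0,-.025,.038),(208,405),0,1)]
L=np.array([f[0] for f in F]);U=np.array([cr(*f[1]) for f in F]);W=np.array([f[2:] for f in F])
o=least_squares(lambda q:((proj(c,hol([q[0],q[1],q[2]*100],L))-U)*W).ravel(),[.52,-.325,.87])
p=o.x*[1,1,100];print(p.round(4),(o.fun.reshape(-1,2)).round(1).tolist())
E
python3 - <<'E'
exec(open('hf.py').read())
im=cv2.imread('pics/w3raw.png');s=3.2;y0,x0=0,220
big=cv2.resize(im[y0:y0+187,x0:x0+200],None,fx=s,fy=s,interpolation=cv2.INTER_CUBIC)
def poly(P,col): cv2.polylines(big,[np.int32((proj(c,hol(p,P))-[x0,y0]+.5)*s)],True,col,1)
poly([(-.015,.026,.07),(.015,.026,.07),(.015,.026,.01),(-.015,.026,.01)],(0,0,255))
poly([(-.017,-.025,.038),(.017,-.025,.038),(.017,-.030,.038),(-.017,-.030,.038)],(0,255,0))
poly([(-.015,-.022,.0095),(.015,-.022,.0095),(.015,.022,.0095),(-.015,.022,.0095)],(255,0,0))
poly([(-.02,.054,.07),(.02,.054,.07)],(0,255,255))
cv2.imwrite('pics/ov.png',big)
E
```

```text
[ 0.5225 -0.3462 87.2098] [[-0.0, 2.5], [0.9, 0.8], [-1.0, -0.0], [0.2, -0.0], [-0.7, -0.0], [0.4, 0.0], [-0.0, -4.1]]
```

View pics/ov.png

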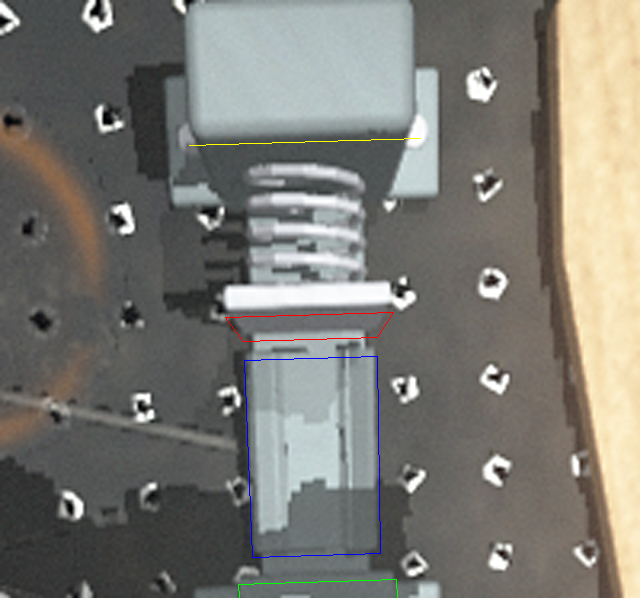

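```bash
python3 - <<'E'
from h import *
s=status.get_state();c=cam('wrist');cams.snapshot('wrist')
R=Ro.from_quat(s['eef_rot']).as_matrix();h=np.degrees(np.arctan2(R[1,0],R[0,0]));P=s['tool_pos']
d=[d for d in finder.regions_of('wrist','large_cell')]
m=d[0]['mask'].copy();v,u=np.nonzero(m);print([x['score'] for x in d],v.min(),u.min(),u.max(),'tool x heading',h)
for off in [-.004,-.002,0,.002,.004]:
    q=P[:2]+R[:2,0]*off; z=P[2]-.1525; S=sil(c,q[0],q[1],h,z)>.5; vv,uu=np.nonzero(S); print(off,vv.min(),uu.min(),uu.max(), np.abs(S[:340]-1.*m[:340]).sum()/m[:340].sum())
A=np.radians(87.2);H=np.array([.5225,-.3450]);ax=np.array([np.cos(A),np.sin(A)])
for yy,z in [(-.014,.060),(.012,.060),(.012,.026)]: go(H+ax*yy,z+.1525,-2.8)
E
```

```text
[0.76] 242 270 363 tool x heading 85.45662406508521
-0.004 251 269 362 0.12724741909291265
-0.002 247 269 363 0.07539728569771488
0 242 269 363 0.03549472219000116
0.002 237 268 363 0.09360863008931679
0.004 232 268 363 0.15160654216448208
clock 7.6 pos [ 0.5169 -0.4107  0.3296] tool shift [0.0517 0.0008 0.1172] turn [ 0.   -0.08 -1.73] F [ 0.4  0.5 -0.9] open 0.366 q [ 0.58  0.82  0.05  1.53 -0.05  0.8   0.57]
clock 7.6 pos [ 0.5169 -0.4107  0.3296] tool shift [0.0777 0.     0.1172] turn [ 0.   -0.08 -1.73] F [ 0.4  0.5 -0.9] open 0.366 q [ 0.58  0.82  0.05  1.53 -0.05  0.8   0.57]
clock 7.6 pos [ 0.5169 -0.4107  0.3296] tool shift [0.0777 0.     0.1512] turn [ 0.   -0.08 -1.73] F [ 0.4  0.5 -0.9] open 0.366 q [ 0.58  0.82  0.05  1.53 -0.05  0.8   0.57]
```

play_rows([
  [20,0.026,0,0.02,0,0,-1.7],
  [20,0.026,0.001,0.03,0,0,0],
  [20,0,0,0.03,0,0,0],
  [20,0,0,0.025,0,0,0],
  [20,0,0,0.012,0,0,0],
  [20,0,0,0,0,0,0],
  [20,0,0,0,0,0,0],
])

```text
clock: 8.48
tool_pos: [0.5212, -0.3605, 0.2137]
eef_rot: [0.725, 0.689, 0.0, 0.001]
contact_force: [0.3, -0.4, -1.5]
opening: 0.366
finger_force: 40.0
```

```bash
python3 - <<'E'
from h import *
A=np.radians(87.2);H=np.array([.5225,-.3450]);ax=np.array([np.cos(A),np.sin(A)])
for yy,z in [(-.014,.060),(.013,.060)]: go(H+ax*yy,z+.1525,-2.8)
im=cams.snapshot('wrist');save(im,'w4.png')
E
```

```text
clock 8.47 pos [ 0.5212 -0.3605  0.2137] tool shift [0.0015 0.0005 0.0012] turn [ 0.09  0.05 -0.15] F [ 0.3 -0.4 -1.5] open 0.366 q [ 0.51  0.96  0.03  1.67 -0.06  0.52  0.53]
clock 8.47 pos [ 0.5212 -0.3605  0.2137] tool shift [0.0285 0.0004 0.0012] turn [ 0.09  0.05 -0.15] F [ 0.3 -0.4 -1.5] open 0.366 q [ 0.51  0.96  0.03  1.67 -0.06  0.52  0.53]
```

View pics/w4.png

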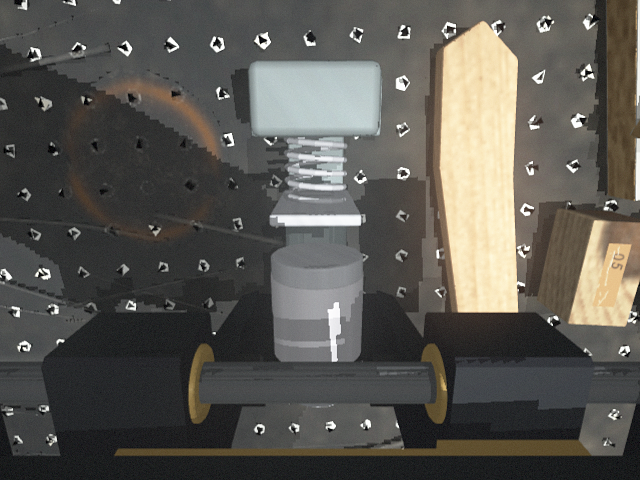

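The cell sits just in front of the spring plate and in line with it: plate columns 271–365, cell columns 271–363. I push now.

play_rows([
  [20,0.006,0,0.001,0,0,0],
  [20,0.006,0,0,0,0,0],
  [20,0.006,0,0,0,0,0],
  [20,0.006,0,0,0,0,0],
  [20,0.004,0,0,0,0,0],
  [20,0,0,0,0,0,0],
  [20,0,0,0,0,0,0],
])

```text
clock: 9.4
tool_pos: [0.522, -0.334, 0.2121]
eef_rot: [0.726, 0.688, -0.001, 0.002]
contact_force: [-0.6, -6.5, -0.0]
opening: 0.366
finger_force: 40.0
```

```bash
python3 - <<'E'
from h import *
A=np.radians(87.2);H=np.array([.5225,-.3450]);ax=np.array([np.cos(A),np.sin(A)])
for yy,z in [(.013,.060),(.013,.026)]: go(H+ax*yy,z+.1525,-2.8)
s=status.get_state();c=cam('wrist');cams.snapshot('wrist');R=Ro.from_quat(s['eef_rot']).as_matrix();h=np.degrees(np.arctan2(R[1,0],R[0,0]));P=s['tool_pos']
d=finder.regions_of('wrist','large_cell')
for m in [x['mask'] for x in d[:1]]:
  for off in [-.006,-.004,-.002,0,.002]:
    q=P[:2]+R[:2,0]*off; S=sil(c,q[0],q[1],h,P[2]-.1525)>.5; print(off, np.abs(S[:340]-1.*m[:340]).sum()/m[:340].sum())
E
```

```text
clock 9.4 pos [ 0.522  -0.334   0.2121] tool shift [ 0.002   0.001  -0.0004] turn [ 0.07  0.2  -0.24] F [-0.6 -6.5 -0. ] open 0.366 q [ 0.47  0.95  0.04  1.71 -0.07  0.48  0.5 ]
clock 9.4 pos [ 0.522  -0.334   0.2121] tool shift [0.0021 0.0009 0.0336] turn [ 0.07  0.2  -0.24] F [-0.6 -6.5 -0. ] open 0.366 q [ 0.47  0.95  0.04  1.71 -0.07  0.48  0.5 ]
-0.006 0.12747707778763678
-0.004 0.1956521739130435
-0.002 0.26855959775214433
0 0.34102336586808635
0.002 0.4128955930198166
```

play_rows([
  [20,0.002,0.001,0.006,0,0,0],
  [20,0,0,0.007,0,0,0],
  [20,0,0,0.007,0,0,0],
  [20,0,0,0.006,0,0,0],
  [20,0,0,0.004,0,0,0],
  [20,0,0,0,0,0,0],
])

```text
clock: 10.25
tool_pos: [0.5234, -0.3324, 0.1822]
eef_rot: [0.726, 0.688, -0.001, 0.002]
contact_force: [-0.1, -6.7, -1.4]
opening: 0.362
finger_force: 40.0
```

play_rows([
  [20,0,0,0.002,0,0,0],
  [20,0,0,0.001,0,0,0],
  [20,0,0,0,0,0,0],
])

```text
clock: 10.62
tool_pos: [0.5234, -0.3325, 0.1802]
eef_rot: [0.726, 0.688, -0.001, 0.002]
contact_force: [-1.1, -5.8, 6.0]
opening: 0.362
finger_force: 40.0
```

play_rows([
  [20,0,0,0.002,0,0,0],
  [20,0,0,0,0,0,0],
])

```text
clock: 10.88
tool_pos: [0.5234, -0.3325, 0.18]
eef_rot: [0.726, 0.688, -0.001, 0.003]
contact_force: [-4.5, -3.8, 20.2]
opening: 0.364
finger_force: 40.0
```

play_rows([
  [20,0,0,-0.003,0,0,0],
  [20,-0.003,0,0,0,0,0],
  [20,-0.003,0,0,0,0,0],
  [20,-0.003,0,0,0,0,0],
  [20,0,0,0,0,0,0],
])

```text
clock: 11.5
tool_pos: [0.523, -0.3402, 0.1801]
eef_rot: [0.725, 0.688, -0.0, 0.001]
contact_force: [-0.6, -5.7, 2.4]
opening: 0.365
finger_force: 40.0
```

```bash
python3 - <<'E'
from h import *
A=np.radians(87.2);H=np.array([.5225,-.3450]);ax=np.array([np.cos(A),np.sin(A)])
go(H,.026+.1532,-2.8)
c=cam('wrist');im=cams.snapshot('wrist');save(im,'w5.png')
E
```

```text
clock 11.5 pos [ 0.523  -0.3402  0.1801] tool shift [-0.0048 -0.0003  0.0009] turn [ 0.08  0.09 -0.2 ] F [-0.6 -5.7  2.4] open 0.365 q [ 0.48  1.    0.03  1.7  -0.07  0.44  0.51]
```

View pics/w5.png

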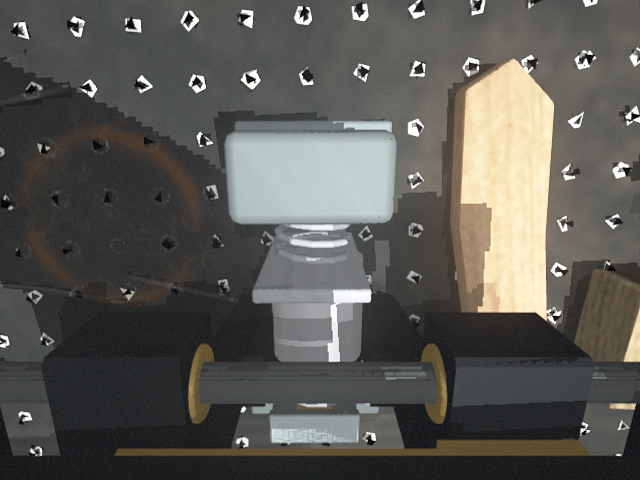

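The cell is down in the trough against the plate. The button shows at (312,405), just short of the lip at (315,430). I slide it further towards the lip.

play_rows([
  [20,-0.002,0,0,0,0,0],
  [20,-0.002,0,0,0,0,0],
  [20,0,0,0,0,0,0],
  [20,0,0,0,0,0,0],
])

```text
clock: 12.05
tool_pos: [0.5229, -0.3421, 0.1799]
eef_rot: [0.725, 0.689, 0.001, -0.001]
contact_force: [-0.7, -1.3, 5.6]
opening: 0.364
finger_force: 40.0
```

```bash
python3 - <<'E'
from h import *
c=cam('wrist');im=cams.snapshot('wrist')
a=cv2.imread('pics/w5.png')[380:450,235:400][:,:,::-1]
b=im[380:450,235:400]
g=lambda x:cv2.convertScaleAbs(cv2.resize(np.ascontiguousarray(x),None,fx=4,fy=4,interpolation=cv2.INTER_CUBIC),alpha=1.4)
save(np.vstack([g(a),g(b)]),'w6.png')
from hf import hol
p=[.5225,-.345,87.2]
print(proj(c,hol(p,[(0,-.025,.038),(0,-.03,.038),(0,-.025,.034),(0,-.03,.026),(0,-.025,.026),(-.017,-.025,.038),(.017,-.025,.038)])).round(0).tolist())
E
```

```text
[ 0.5264 -0.2867 88.5185] [[-45.6, -15.6], [45.8, -19.3], [-34.1, 0.0], [35.8, 0.0], [-46.4, -0.0], [44.2, -0.0], [0.0, 76.9]]
[[316.0, 415.0], [316.0, 426.0], [316.0, 407.0], [316.0, 405.0], [316.0, 394.0], [269.0, 415.0], [362.0, 415.0]]
```

View pics/w6.png

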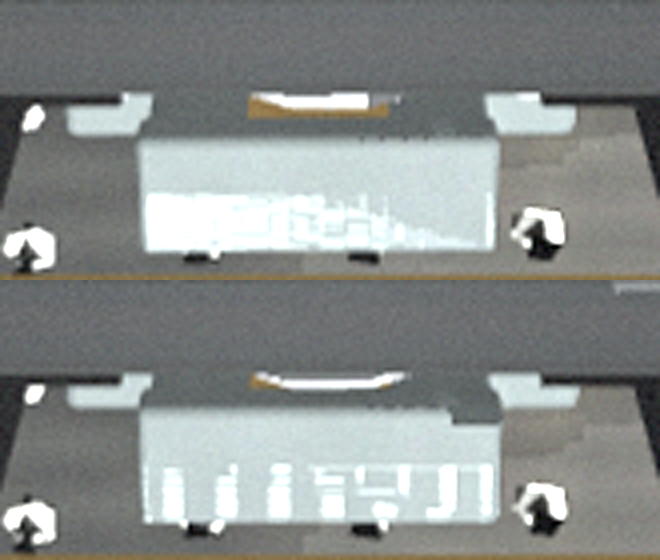

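The button's white edge has nearly covered the brass contact on the end wall and lies under the lip. The axial force has also dropped, which means wall contact. I release and lift.

play_rows([
  [55,0,0,0,0,0,0],
  [55,0,0,0,0,0,0],
  [55,0,0,0,0,0,0],
  [55,0,0,0,0,0,0],
])

```text
clock: 12.6
tool_pos: [0.5226, -0.343, 0.1795]
eef_rot: [0.725, 0.689, 0.0, -0.0]
contact_force: [0.8, -0.4, 0.3]
opening: 0.549
finger_force: 0.0
```

play_rows([
  [55,0,0,-0.01,0,0,0],
  [55,0,0,-0.02,0,0,0],
  [55,0,0,-0.04,0,0,0],
  [55,-0.03,0,-0.05,0,0,0],
  [55,-0.05,0,-0.03,0,0,0],
  [55,-0.02,0,0,0,0,0],
  [55,0,0,0,0,0,0],
  [55,0,0,0,0,0,0],
])

```text
clock: 13.6
tool_pos: [0.5178, -0.4415, 0.3297]
eef_rot: [0.725, 0.689, 0.001, -0.001]
contact_force: [1.3, 0.9, 0.1]
opening: 0.55
finger_force: 0.0
```

```bash
python3 - <<'E'
from h import *
go((.5225,-.3435),.3,-2.8)
c=cam('wrist');im=cams.snapshot('wrist')
for d in finder.regions_of('wrist','large_cell')[:2]:
    m=d['mask']; p,e=fit(c,m,np.array([.5225,-.3435,87.2]),.026); print(d['score'],p.round(4),e,m.sum())
save(cv2.resize(im[20:320,180:460],(560,600)),'w7.png')
E
```

```text
clock 13.6 pos [ 0.5178 -0.4415  0.3297] tool shift [ 0.0981 -0.0002  0.0299] turn [-0.01 -0.12 -0.07] F [1.3 0.9 0.1] open 0.55 q [ 0.62  0.85  0.04  1.45 -0.04  0.84  0.62]
0.73 [ 0.5232 -0.3457 86.6997] 0.054815070952640606 4423
```

View pics/w7.png

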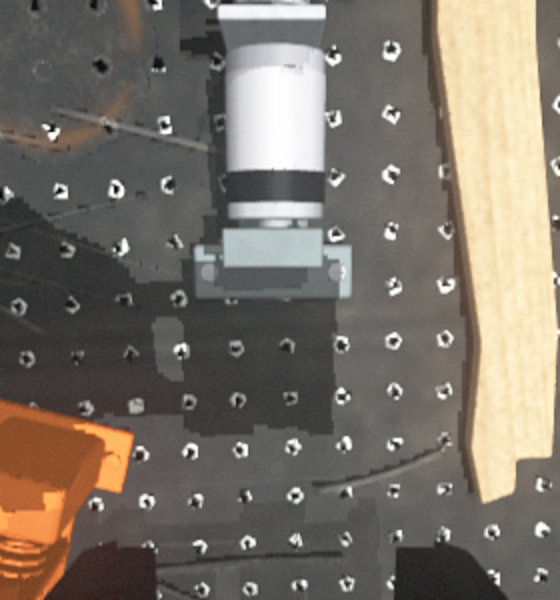

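The cell lies level in the trough. Its button has gone under the lip, with the body end at row 218 about 3 mm from the lip edge at row 228, as expected for a seated cell. The plate presses on the flat end.

```bash
python3 -c "
from h import *
print(r.finish_job())"
```

```text
the job is handed in; nothing more can be done
None
```

The large cell is seated in the grey holder, lying level with its button under the lip and the spring plate pressing its flat end. I released it and handed the job in at about 13.7 s; the hand-in gave no verdict, and I never moved the arm near the small cell.

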